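Put the varnishing kit back on its own stands

TASK

The bottle, the tin and the plane on the tray are each standing on the wrong stand: the bottle belongs on the round stand, the square tin on the square stand and the plane on the oblong stand, lying along it. Park the tall bottle upright on the cork mat first, then move the tin home, then the plane, and bring the bottle home last so that it never stands in the way; each ends centred on its stand. Set things down rather than drop them, keep the bottle upright, and leave the mug, screwdriver and sanding block alone.

Things in the scene. Friction and masses are not known exactly. Their poses are not given: they have to be found in the camera images.
- bottle_center (a point): Amber glass varnish bottle with black cap, closed, 52 mm diameter, 116 mm tall, its straight cylindrical body 78 mm tall under a narrower neck; about 0.2 kg. Point on its axis half-way up, 58 mm above its underside (on the straight body); z up. Starts on the square stand.
- tin_center (a point): Square bare-metal tin with closed lid, 56 x 56 mm, 50 mm tall, about 0.25 kg. Point at its centre, 25 mm above its underside; x and y square to its sides. Starts on the oblong stand.
- plane_center (a point): Small dark-wood hand plane, body 96 mm long (x), 36 mm wide (y) and 36 mm tall with straight flat sides; its steel iron and wedge rise to about 55 mm near the middle; about 0.25 kg. Point on its middle, 24 mm above its sole; x along its length, z up. Starts on the round stand.
- round_stand: Round light-wood stand, 96 mm diameter, 10 mm thick, fixed; home of the bottle. Origin at the centre of its underside, z up; its top is 10 mm above the origin and 18 mm above the bench. The three stands are fixed in a row, 125 mm apart in any order, along the y axis of a dark-wood tray, 160 x 400 mm with an 8 mm floor and a rim 14 mm above the bench (lower than the stands).
- square_stand: Square light-wood stand, 84 x 84 mm, 10 mm thick, fixed in the tray; home of the tin. Origin at the centre of its underside; top 10 mm above the origin; x across the row of stands, y along the row.
- oblong_stand: Oblong light-wood stand, 126 mm (x) by 62 mm (y), 10 mm thick, fixed in the tray; home of the plane, whose length goes along this stand's length (either way round). Origin at the centre of its underside; top 10 mm above the origin; x along its length, across the row of stands.
- mat: Square cork mat, 110 x 110 mm, 4 mm thick, fixed on the bench to the left or right of the tray, empty at the start: the free spot for parking the bottle. Origin at the centre of its underside; top 4 mm above the origin.
- mug: White ceramic mug, 72 mm diameter with a handle on its +y side, 85 mm tall, on the bench at the other side of the tray from the mat. Origin at the centre of its underside. Leave it alone.
- screwdriver: Screwdriver with a dark wooden handle lying on the bench beyond the tray, seen from the robot. Origin on its underside. Leave it alone.
- sanding_block: Plain wooden sanding block, 45 x 90 mm, 30 mm tall, on the bench beyond the tray. Origin at the centre of its underside. Leave it alone.
Mind the look-alikes: they are no part of the job. What is meant by the part that bears tin_center is not blue, turquoise or yellow, and is the larger of those in its own colour.

How it is judged:
On the way, in this order (a step that is already met when the one before it is completed fails the run):
1. the bottle stands released on the cork mat, its centre within 45 mm of the mat's (horizontal distance between bottle_center and mat below 0.045 m and z of bottle_center in the frame of mat between 0.056 and 0.068 m and contact force between the fingers and bottle below 0.1 N and linear speed of bottle below 0.03 m/s and angle between bottle_center's own z axis and vertical below 0.12 rad), for 0.2 s.
2. the tin stands released on the square stand, within 15 mm of its centre, the bottle still parked (all of step 1 and horizontal distance between tin_center and square_stand below 0.015 m and z of tin_center in the frame of square_stand between 0.029 and 0.041 m and contact force between the fingers and tin below 0.1 N and linear speed of tin below 0.03 m/s and angle between tin_center's own z axis and vertical below 0.12 rad), for 0.2 s.
3. the plane lies released on the oblong stand, within 15 mm of its centre and 15 degrees of its length, the tin still home and the bottle still parked (all of step 2 and horizontal distance between plane_center and oblong_stand below 0.015 m and z of plane_center in the frame of oblong_stand between 0.028 and 0.04 m and contact force between the fingers and plane below 0.1 N and linear speed of plane below 0.03 m/s and angle between plane_center's own z axis and vertical below 0.12 rad and angle between the x axis of plane_center and the x axis of oblong_stand, either way round below 0.26 rad), for 0.2 s.
4. the bottle stands released on the round stand, within 15 mm of its centre (horizontal distance between bottle_center and round_stand below 0.015 m and z of bottle_center in the frame of round_stand between 0.062 and 0.074 m and contact force between the fingers and bottle below 0.1 N and linear speed of bottle below 0.03 m/s and angle between bottle_center's own z axis and vertical below 0.12 rad), for 0.2 s.
At the end, for the whole second after the job is handed in: Bottle upright on the round stand, tin upright on the square stand and plane on the oblong stand, each within 15 mm of the stand's centre, the plane within 15 degrees of the stand's length, all released and at rest (all of step 4 and horizontal distance between tin_center and square_stand below 0.015 m and z of tin_center in the frame of square_stand between 0.029 and 0.041 m and contact force between the fingers and tin below 0.1 N and linear speed of each of tin, plane below 0.03 m/s and angle between each of tin_center, plane_center's own z axis and vertical below 0.12 rad and horizontal distance between plane_center and oblong_stand below 0.015 m and z of plane_center in the frame of oblong_stand between 0.028 and 0.04 m and contact force between the fingers and plane below 0.1 N and angle between the x axis of plane_center and the x axis of oblong_stand, either way round below 0.26 rad); the robot touches nothing.
It fails at once if the mug, screwdriver or sanding block is shifted more than 25 mm (distance of any of mug, screwdriver, sanding_block from where it was at the start of the episode above 0.025 m).
It fails at once if the bottle is tipped more than 30 degrees (angle between bottle_center's own z axis and vertical above 0.52 rad).
It fails at once if the bottle, tin or plane is dropped or thrown (faster than 0.6 m/s outside the fingers) ((linear speed of bottle above 0.6 m/s and contact force between the fingers and bottle below 0.05 N) or (linear speed of tin above 0.6 m/s and contact force between the fingers and tin below 0.05 N) or (linear speed of plane above 0.6 m/s and contact force between the fingers and plane below 0.05 N)).
It also fails if it takes over 115 s, if anything falls off the work surface, if the arm or the gripper's body presses on something with over 40 N, if the wrist force passes 120 N, or if a joint passes its speed limit or range.

ROBOT

A 6-joint arm with a two-finger parallel gripper is mounted at the origin on the work surface. World frame = base frame: x ahead of the robot, y to its left, z up, the work surface at z = 0. Lengths are in m, angles in rad, forces in N, time in s.
With the tool pointing down it reaches from about 0.25 to 0.775 m from the base axis. Payload 4 kg.
Tool frame: the origin (TCP) lies at the very end of the fingers, on their centre line; the grasp point (between the pads) lies 19 mm behind it; x points along the fingers, y is the direction in which the jaws open and shut, and the axes are right-handed (so a half turn about x gives the same grasp; the last joint's range is limited). The gripper opens to 94 mm and grips with 3 to 60 N. Pads are 16 mm wide; open, the fingers measure 119 mm over their backs; the gripper's body (75 mm by 177 mm) begins 78 mm behind the grasp point.
Start: joints at [-1.451, 0.087, 1.371, -0, 1.684, -0.103], TCP at [0.122, -0.536, 0.206] pointing down, gripper open.
Joint ranges: [-3.1, 3.1], [-0.76, 2.03], [0.27, 2.55], [-1.08, 4.22], [0.17, 2.65], [-2.57, 2.57]. Speed limits (rad/s): [2.79, 2.79, 3.14, 3.14, 3.14, 3.14].

INTERFACE

Orientations are given as a unit quaternion [w, x, y, z].
In Python, from bench import readout, imaging, order, finder gives the robot as it stands. The module is installed in compiled form; this text tells all that it offers.
- The arm moves only by the tool move_arm, never from a script. Its argument "commands" is a list of rows, each a list of 7 numbers: the turn, a rotation vector about the tool's x, y, z in rad, then the shift along the tool's x, y, z in mm, then the opening in per cent of the stroke, from 0 (shut) to 100 (fully open). A call has 1 to 12 rows; each row shifts and turns the pose as measured when the row begins, along the tool's axes as they then stand; what a row does not reach is not made up. A row lasts 1/12 s, in which the tool goes at most 41.7 mm and 7.16 degrees, less where a joint would pass 70% of its speed; a pose out of reach is approached as far as the arm can. A call with a gripper value outside its range is refused whole. The fingers move at their own pace and stop on an object; "squeeze" is the grip in N (left out, the last holds). Time passes only in rows, so rows that do not move let the fingers close. It gives the time, the measured TCP pose, the force and the opening at its end, in the units of the state.
- readout.get_state(): the state, without advancing time (a new reading comes with each control period).
- imaging.camera(name): name is "scene" or "top"; returns (picture, depth): 384x512x3 uint8, red, green, blue; 384x512 float32, m along the optical axis (not along the pixel's ray), 0 where there is no reading.
- imaging.camera_model(name): a dict with "fx", "fy", "cx", "cy" (pixels), "xyz" and "orientation" of the camera in the world. Camera axes: x right, y down, z forward; pixel columns grow to the right and rows downward; lengths in m; the calibration is good to about 2 mm. A picture is of the moment at which its call begins. camera_model takes no time and is no camera call.
- order.close_job(): hands the job in, once; it reports no verdict.
Trained networks look in the newest picture that a camera, given by its name, has taken for a name from the list of things; names that differ only in an ending like _2 or _b are one class to them, and where a whole thing is asked for, a point or a joint stands for the part that bears it (a point fixed in the world has none). Each returns a list of dicts, best first, with "score" (0 to 1); they miss things now and then, are a little off and sometimes report something else, mostly with a low value. They report only what shows in the picture. A call takes as long as a camera call. They do not tell look-alikes from the thing itself.
- finder.masks_of(camera, name): "pixels" (384x512 bool, what is visible of it) and "position" ([column, row] in pixels, amid what is visible of it).
The state is a dict: "t": time; "q": joint angles; "joint_velocities": joint speeds; "joint_efforts": joint torques, N m; "tcp_pos": TCP position; "tcp_rot": TCP orientation; "ft_force": force on the tool from outside, world axes, zero at the start; "ft_torque": the same for the moment, N m; "width": finger opening in m.
Only numpy, scipy, OpenCV 4.12 (cv2) and the standard library are available. Lean on these libraries where they do the work, as an engineer would, in place of code of your own. Each camera call takes 0.05 s, during which the arm holds its last target. There are 200 camera calls.

## Working session

There is one attempt and no reset: what is moved stays moved. The work goes in short steps, Python scripts to look and compute and a tool call to move; the robot and the scene stay as the last step left them, time stands still between calls to the robot, and variables do not carry over. Pictures are saved under pics/ and viewed, about 12 in all and at most 16, crops included, and the job is handed in when it is done.

Besides the shell and the picture viewer there is one more tool, called after ">>>" as name([rows], argument=value, ...), one row to a line, values as JSON. move_arm: Moves the arm, as the interface text tells. Its arguments: {"type":"object","properties":{"commands":{"type":"array"},"squeeze":{"type":"number"}},"required":["commands"]}

```bash
mkdir -p pics; cat > h.py <<'E'
import numpy as np, cv2
from scipy.spatial.transform import Rotation as R
from bench import readout, imaging, order, finder
def rot(q): return R.from_quat([q[1],q[2],q[3],q[0]]).as_matrix()
def cloud(name, d):
    m=imaging.camera_model(name); v,u=np.mgrid[0:384,0:512]
    P=np.stack([(u-m['cx'])/m['fx']*d,(v-m['cy'])/m['fy']*d,d],-1)
    return P@rot(m['orientation']).T+np.array(m['xyz'])
def save(n,img,s=1): cv2.imwrite('pics/'+n,cv2.resize(img[...,::-1],None,fx=s,fy=s))
E
python3 - <<'E'
from h import *
s=readout.get_state(); print(s['t'],s['tcp_pos'],s['tcp_rot'],s['width'])
for c in ('top','scene'):
    m=imaging.camera_model(c); print(c,np.round(m['xyz'],3))
    im,d=imaging.camera(c); save(c+'1.png',im,1.5); P=cloud(c,d)
    np.savez(c+'1.npz',im=im,d=d,P=P)
    for n in ['bottle_center','tin_center','plane_center','round_stand','square_stand','oblong_stand','mat','mug','screwdriver','sanding_block']:
        for r in finder.masks_of(c,n)[:4]:
            q=P[r['pixels']&(d>0)]
            zt=np.percentile(q[:,2],95); t=q[q[:,2]>zt-.006]
            rc=cv2.minAreaRect((t[:,:2]*1000).astype(np.float32))
            print(n,round(r['score'],2),np.round(r['position']),'med',np.round(np.median(q,0),3),'ztop',zt.round(3),'rect',[np.round(x,1) for x in rc], im[r['pixels']].mean(0).round())
E
```

```text
0.0 [ 0.1214619  -0.53586976  0.20432035] [ 0.07785383  0.70272402  0.07937405 -0.70272149] 0.09394557206781584
top [ 0.389 -0.023  1.1  ]
bottle_center 0.57 [177. 207.] med [0.559 0.161 0.106] ztop 0.135 rect [array([566.4, 168.6]), array([25.8, 25.5]), np.float64(1.1)] [82. 55. 36.]
tin_center 0.93 [246. 124.] med [0.785 0.003 0.049] ztop 0.053 rect [array([792. ,   4.7]), array([54. , 54.2]), np.float64(21.9)] [172. 152.  76.]
tin_center 0.84 [280. 202.] med [ 0.576 -0.083  0.068] ztop 0.071 rect [array([578.4, -83.9]), array([55.9, 55. ]), np.float64(15.2)] [168. 163. 160.]
tin_center 0.71 [287. 274.] med [ 0.41  -0.104  0.05 ] ztop 0.053 rect [array([ 409.6, -105.5]), array([55.2, 55.4]), np.float64(85.5)] [ 96. 150. 148.]
tin_center 0.63 [340. 193.] med [ 0.616 -0.237  0.037] ztop 0.041 rect [array([ 618.8, -239.5]), array([41.9, 43.4]), np.float64(27.8)] [159. 156. 157.]
plane_center 0.91 [224. 208.] med [0.569 0.047 0.054] ztop 0.068 rect [array([560.4,  45.2]), array([55.8, 21.2]), np.float64(14.8)] [93. 66. 42.]
plane_center 0.28 [282. 204.] med [ 0.574 -0.083  0.068] ztop 
[... 2982 characters left out ...]
7 0.331 0.006] ztop 0.008 rect [array([453.8, 332.7]), array([109.8, 115.7]), np.float64(17.7)] [167. 132.  87.]
mug 0.76 [138. 188.] med [ 0.476 -0.311  0.054] ztop 0.086 rect [array([ 460. , -314.2]), array([67.2, 72.9]), np.float64(83.5)] [154. 155. 144.]
mug 0.51 [303. 191.] med [0.59  0.148 0.019] ztop 0.022 rect [array([569.3, 169.1]), array([86.9, 84.8]), np.float64(2.9)] [160. 134.  91.]
screwdriver 0.71 [193. 274.] med [ 0.781 -0.214  0.023] ztop 0.028 rect [array([ 775.4, -217.4]), array([98.8, 20. ]), np.float64(86.9)] [90. 65. 52.]
sanding_block 0.66 [333. 240.] med [0.787 0.14  0.03 ] ztop 0.033 rect [array([778.1, 146.2]), array([87.7, 46.3]), np.float64(79.5)] [138.  96.  58.]
```

```bash
python3 - <<'E'
from h import *
D=np.load('top1.npz'); P=D['P'];d=D['d']
f=lambda m:[np.round(x,1) for x in cv2.minAreaRect((P[m][:,:2]*1000).astype(np.float32))]
z=P[...,2]; box=(abs(P[...,0]-.576)<.085)&(abs(P[...,1]-.044)<.06)
print('plane body+',f(box&(z>.046)&(z<.080)), 'above', f(box&(z>.060)))
b=(abs(P[...,0]-.567)<.05)&(abs(P[...,1]-.169)<.05)
print('cap',f(b&(z>.125)),z[b].max())
s=readout.get_state(); print(rot(s['tcp_rot']).round(3),s['q'])
E
```

```text
plane body+ [array([572.6,  48.2]), array([96.6, 35.9]), np.float64(16.4)] above [array([560.1,  45.1]), array([56.5, 21.2]), np.float64(14.8)]
cap [array([566.4, 168.6]), array([25.8, 25.5]), np.float64(1.1)] 0.13703632484674544
[[-0.     0.221 -0.975]
 [-0.    -0.975 -0.221]
 [-1.     0.     0.   ]] [-1.45114234e+00  8.72114496e-02  1.37072139e+00 -3.48792083e-05
  1.68362221e+00 -1.03123740e-01]
```

View pics/top1.png

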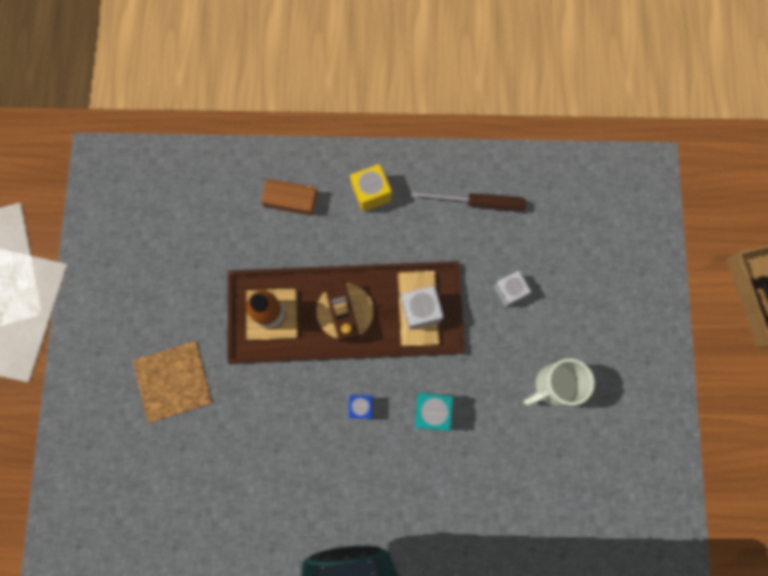

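View pics/scene1.png

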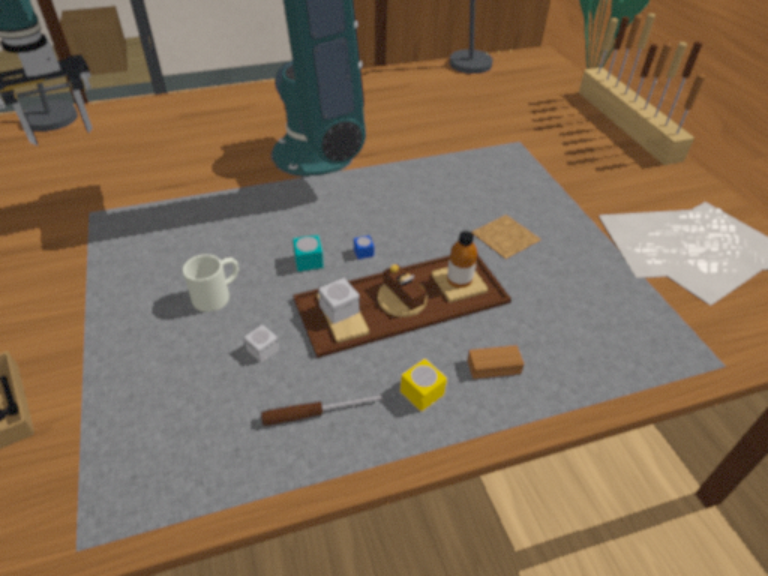

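The tall bottle is at (265,305) px in the top view, the plane at (345,308) and the large bare tin at (422,305). The mat is at (172,380) on the left. The look-alikes are blue, teal and yellow, plus a small bare tin at (512,288). Moving above the bottle now.

>>> move_arm([
  [0, 0, 0, 0, -28, -28, 100],
  [0, 0, 0, 0, -28, -28, 100],
  [0, 0, 0, 0, -28, -28, 100],
  [0, 0, 0, 0, -28, -28, 100],
  [0, 0, 0, 0, -28, -28, 100],
  [0, 0, 0, 0, -28, -28, 100],
  [0, 0, 0, 0, -28, -28, 100],
  [0, 0, 0, 0, -28, -28, 100],
  [0, 0, 0, 0, -28, -28, 100],
  [0, 0, 0, 0, -28, -28, 100],
  [0, 0, 0, 0, -28, -28, 100],
  [0, 0, 0, 0, -28, -28, 100],
], squeeze=20)

```text
t: 2.1
tcp_pos: [0.3821, -0.1248, 0.204]
tcp_rot: [0.073, 0.705, 0.071, -0.702]
ft_force: [1.3, -0.4, 0.9]
width: 0.0941
```

```bash
cat > go.py <<'E'
import sys; from h import *
# go.py x y z [jaw_deg]: offset in tool axes (mm) and turn about tool x (rad) to a target TCP
a=list(map(float,sys.argv[1:])); s=readout.get_state(); M=rot(s['tcp_rot'])
jaw=np.degrees(np.arctan2(M[1,1],M[0,1]))
print('t',round(s['t'],2),'pos',np.round(s['tcp_pos'],4),'jaw',jaw.round(1),'tilt',M[:,0].round(3),'w',round(s['width'],4),'F',np.round(s['ft_force'],1),'q',np.round(s['q'],2))
d=np.array(a[:3])-s['tcp_pos']; print('tool mm',(M.T@d*1000).round(1))
if len(a)>3: print('turn x rad',-np.radians((a[3]-jaw+90)%180-90).round(3))
E
python3 go.py .567 .169 .19
```

```text
t 2.1 pos [ 0.3821 -0.1248  0.204 ] jaw -78.3 tilt [ 0.005 -0.003 -1.   ] w 0.0941 F [ 1.3 -0.4  0.9] q [-0.46 -0.25  1.69 -0.    1.7   0.91]
tool mm [  14.  -250.2 -240.7]
```

>>> move_arm([
  [0, 0, 0, 0, -28, -27, 100],
  [0, 0, 0, 0, -28, -27, 100],
  [0, 0, 0, 0, -28, -27, 100],
  [0, 0, 0, 0, -28, -27, 100],
  [0, 0, 0, 0, -28, -27, 100],
  [0, 0, 0, 0, -28, -27, 100],
  [0, 0, 0, 0, -28, -27, 100],
  [0, 0, 0, 0, -28, -27, 100],
  [0, 0, 0, 0, -20, -18, 100],
  [0, 0, 0, 0, 0, 0, 100],
])

```text
t: 2.93
tcp_pos: [0.5691, 0.1865, 0.2049]
tcp_rot: [0.077, 0.707, 0.075, -0.699]
ft_force: [-0.9, -1.1, -0.6]
width: 0.0937
```

```bash
python3 go.py .567 .169 .054 -77
```

```text
t 2.93 pos [0.5691 0.1865 0.2049] jaw -77.7 tilt [ 0.012 -0.003 -1.   ] w 0.0937 F [-0.9 -1.1 -0.6] q [ 0.23  0.19  1.26 -0.01  1.68  1.58]
tool mm [151.   15.9   7.4]
turn x rad -0.012
```

>>> move_arm([
  [-0.01, 0, 0, 10, 8, 4, 100],
  [0, 0, 0, 10, 8, 3, 100],
  [0, 0, 0, 0, 0, 0, 100],
  [0, 0, 0, 0, 0, 0, 100],
])

```text
t: 3.27
tcp_pos: [0.5656, 0.1693, 0.1831]
tcp_rot: [0.082, 0.706, 0.079, -0.699]
ft_force: [0.5, -0.3, 0.7]
width: 0.094
```

```bash
python3 go.py .567 .169 .054 -77
```

```text
t 3.27 pos [0.5656 0.1693 0.1831] jaw -76.9 tilt [ 0.01  -0.004 -1.   ] w 0.094 F [ 0.5 -0.3  0.7] q [ 0.2   0.18  1.32 -0.01  1.64  1.54]
tool mm [ 1.291e+02 -1.000e-01 -2.000e-01]
turn x rad 0.002
```

>>> move_arm([
  [0, 0, 0, 24, 0, 0, 100],
  [0, 0, 0, 24, 0, 0, 100],
  [0, 0, 0, 24, 0, 0, 100],
  [0, 0, 0, 24, 0, 0, 100],
  [0, 0, 0, 20, 0, 0, 100],
  [0, 0, 0, 10, 0, 0, 100],
  [0, 0, 0, 0, 0, 0, 100],
  [0, 0, 0, 0, 0, 0, 100],
])

```text
t: 3.93
tcp_pos: [0.5694, 0.1627, 0.0603]
tcp_rot: [0.078, 0.711, 0.075, -0.695]
ft_force: [0.2, 0.2, 0.9]
width: 0.0943
```

```bash
python3 go.py .567 .169 .054 -77
```

```text
t 3.93 pos [0.5694 0.1627 0.0603] jaw -77.6 tilt [ 0.022 -0.002 -1.   ] w 0.0943 F [0.2 0.2 0.9] q [ 0.19  0.23  1.49 -0.01  1.39  1.54]
tool mm [ 6.3 -6.7  1.1]
turn x rad -0.01
```

```bash
cat >> go.py <<'E'
v=M.T@np.array([0,0,-1]); print('turn y,z rad to level',(-v[2]).round(3),v[1].round(3))
E
```

>>> move_arm([
  [0, -0.022, 0, 4, -6, 1, 100],
  [0, 0, 0, 2, 0, 0, 100],
  [0, 0, 0, 0, 0, 0, 60],
  [0, 0, 0, 0, 0, 0, 30],
  [0, 0, 0, 0, 0, 0, 30],
  [0, 0, 0, 0, 0, 0, 30],
  [0, 0, 0, 0, 0, 0, 30],
  [0, 0, 0, 0, 0, 0, 30],
])

```text
t: 4.6
tcp_pos: [0.5717, 0.1698, 0.0618]
tcp_rot: [0.078, 0.707, 0.074, -0.699]
ft_force: [0.1, -0.1, 0.0]
width: 0.0574
```

```bash
python3 go.py .453 .3327 .12
```

```text
t 4.6 pos [0.5717 0.1698 0.0618] jaw -77.6 tilt [ 0.012 -0.005 -1.   ] w 0.0574 F [ 0.1 -0.1  0. ] q [ 0.2   0.25  1.47 -0.01  1.41  1.55]
tool mm [ -60.3 -184.1   80.4]
turn y,z rad to level -0.01 -0.007
```

>>> move_arm([
  [0, -0.01, -0.007, 6, 0, 4, 60],
  [0, 0, 0, 0, 0, 0, 60],
  [0, 0, 0, 0, 0, 0, 60],
])

```text
t: 4.85
tcp_pos: [0.5676, 0.1689, 0.0555]
tcp_rot: [-0.076, -0.703, -0.077, 0.703]
ft_force: [0.4, 0.2, -0.4]
width: 0.0565
```

```bash
python3 go.py .567 .169 .054 -77;  python3 go.py .567 .169 .054 -77
```

```text
t 4.85 pos [0.5676 0.1689 0.0555] jaw -77.6 tilt [-0.     0.001 -1.   ] w 0.0565 F [ 0.4  0.2 -0.4] q [0.19 0.25 1.48 0.   1.41 1.55]
tool mm [ 1.5 -0.2  0.5]
turn x rad -0.011
turn y,z rad to level 0.0 0.001
t 4.85 pos [0.5676 0.1689 0.0555] jaw -77.6 tilt [-0.     0.001 -1.   ] w 0.0565 F [ 0.4  0.2 -0.4] q [0.19 0.25 1.48 0.   1.41 1.55]
tool mm [ 1.5 -0.2  0.5]
turn x rad -0.011
turn y,z rad to level 0.0 0.001
```

Now close, with few rows.

>>> move_arm([
  [0, 0, 0, 0, 0, 0, 30],
  [0, 0, 0, 0, 0, 0, 30],
  [0, 0, 0, 0, 0, 0, 30],
  [0, 0, 0, -6, 0, 0, 30],
  [0, 0, 0, -10, 0, 0, 30],
  [0, 0, 0, -15, 0, 0, 30],
  [0, 0, 0, -15, 0, 0, 30],
  [0, 0, 0, -15, 0, 0, 30],
  [0, 0, 0, 0, 0, 0, 30],
], squeeze=20)

```text
t: 5.6
tcp_pos: [0.5644, 0.168, 0.1164]
tcp_rot: [-0.076, -0.699, -0.076, 0.707]
ft_force: [0.6, 0.3, -1.8]
width: 0.0516
```

```bash
python3 go.py .453 .3327 .12 -77
```

```text
t 5.6 pos [0.5644 0.168  0.1164] jaw -77.6 tilt [-0.011 -0.001 -1.   ] w 0.0516 F [ 0.6  0.3 -1.8] q [0.19 0.21 1.4  0.   1.53 1.55]
tool mm [  -2.6 -184.7   73.6]
turn x rad -0.011
turn y,z rad to level 0.011 0.001
```

>>> move_arm([
  [0, 0.01, 0, 0, -10, 4, 30],
  [0, 0, 0, 0, -20, 8, 30],
  [0, 0, 0, 0, -24, 10, 30],
  [0, 0, 0, 0, -24, 10, 30],
  [0, 0, 0, 0, -24, 10, 30],
  [0, 0, 0, 0, -24, 10, 30],
  [0, 0, 0, 0, -20, 8, 30],
  [0, 0, 0, 0, -15, 6, 30],
  [0, 0, 0, 0, -8, 3, 30],
  [0, 0, 0, 0, 0, 0, 30],
  [0, 0, 0, 0, 0, 0, 30],
])

```text
t: 6.52
tcp_pos: [0.4467, 0.326, 0.1078]
tcp_rot: [-0.076, -0.699, -0.076, 0.707]
ft_force: [0.1, -0.2, -2.1]
width: 0.0517
```

```bash
python3 go.py .453 .3327 .043 -77
```

```text
t 6.52 pos [0.4467 0.326  0.1078] jaw -77.7 tilt [-0.011 -0.002 -1.   ] w 0.0517 F [ 0.1 -0.2 -2.1] q [0.53 0.14 1.51 0.   1.5  1.88]
tool mm [64.7 -5.1 -8.4]
turn x rad -0.012
turn y,z rad to level 0.012 0.0
```

>>> move_arm([
  [0, 0.012, 0, 8, -3, -4, 30],
  [0, 0, 0, 14, -2, -4, 30],
  [0, 0, 0, 14, 0, 0, 30],
  [0, 0, 0, 12, 0, 0, 30],
  [0, 0, 0, 6, 0, 0, 30],
  [0, 0, 0, 3, 0, 0, 30],
  [0, 0, 0, 0, 0, 0, 30],
  [0, 0, 0, 0, 0, 0, 30],
])

```text
t: 7.18
tcp_pos: [0.4578, 0.3268, 0.0481]
tcp_rot: [0.074, 0.704, 0.072, -0.702]
ft_force: [0.2, 0.2, -1.9]
width: 0.0513
```

```bash
python3 go.py .453 .3327 .042 -77
```

```text
t 7.18 pos [0.4578 0.3268 0.0481] jaw -78.1 tilt [ 0.003 -0.002 -1.   ] w 0.0513 F [ 0.2  0.2 -1.9] q [ 0.52  0.2   1.57 -0.    1.38  1.89]
tool mm [ 6.  -6.8  3.5]
turn x rad -0.02
turn y,z rad to level -0.003 -0.003
```

>>> move_arm([
  [0, 0, 0, 3, 0, 0, 30],
  [0, 0, 0, 2, 0, 0, 30],
  [0, 0, 0, 1, 0, 0, 30],
  [0, 0, 0, 0, 0, 0, 30],
])

```text
t: 7.52
tcp_pos: [0.4597, 0.3271, 0.0441]
tcp_rot: [0.073, 0.706, 0.072, -0.701]
ft_force: [-0.6, -1.1, -2.8]
width: 0.0514
```

```bash
python3 go.py .453 .3327 .042 -77
```

```text
t 7.52 pos [0.4597 0.3271 0.0441] jaw -78.2 tilt [ 0.007 -0.    -1.   ] w 0.0514 F [-0.6 -1.1 -2.8] q [ 0.52  0.2   1.57 -0.    1.36  1.89]
tool mm [ 2.  -6.9  5.4]
turn x rad -0.021
turn y,z rad to level -0.007 -0.002
```

>>> move_arm([
  [0, -0.007, 0, 2, 0, 0, 30],
  [0, 0, 0, 1.5, 0, 0, 30],
  [0, 0, 0, 1, 0, 0, 30],
])

```text
t: 7.77
tcp_pos: [0.4604, 0.3277, 0.0409]
tcp_rot: [0.073, 0.704, 0.073, -0.703]
ft_force: [-2.2, -1.9, 3.8]
width: 0.0518
```

```bash
python3 go.py .453 .3327 .042 -77
```

```text
t 7.77 pos [0.4604 0.3277 0.0409] jaw -78.2 tilt [ 0.002 -0.001 -1.   ] w 0.0518 F [-2.2 -1.9  3.8] q [ 0.52  0.21  1.57 -0.    1.36  1.88]
tool mm [-1.1 -6.4  6.2]
turn x rad -0.02
turn y,z rad to level -0.002 -0.001
```

>>> move_arm([
  [0, 0, 0, 0, 0, 0, 70],
  [0, 0, 0, 0, 0, 0, 100],
  [0, 0, 0, 0, 0, 0, 100],
  [0, 0, 0, 0, 0, 0, 100],
  [0, 0, 0, -15, 0, 0, 100],
  [0, 0, 0, -25, 0, 0, 100],
  [0, 0, 0, -30, 0, 0, 100],
  [0, 0, 0, -30, 0, 0, 100],
  [0, 0, 0, -30, 0, 0, 100],
  [0, 0, 0, -20, 0, 0, 100],
])

```text
t: 8.6
tcp_pos: [0.4574, 0.3266, 0.1917]
tcp_rot: [-0.075, -0.701, -0.071, 0.706]
ft_force: [0.2, 0.6, -0.4]
width: 0.0942
```

```bash
python3 go.py .5785 -.084 .12 -75
```

```text
t 8.6 pos [0.4574 0.3266 0.1917] jaw -78.1 tilt [-0.007 -0.006 -1.   ] w 0.0942 F [ 0.2  0.6 -0.4] q [ 0.52  0.12  1.36 -0.    1.67  1.88]
tool mm [ 73.2 426.4 -34.7]
turn x rad -0.055
turn y,z rad to level 0.008 -0.004
```

>>> move_arm([
  [-0.05, 0.008, -0.004, 0, 20, -2, 100],
  [0, 0, 0, 0, 35, -3, 100],
  [0, 0, 0, 0, 39, -3, 100],
  [0, 0, 0, 0, 39, -3, 100],
  [0, 0, 0, 0, 39, -3, 100],
  [0, 0, 0, 0, 39, -3, 100],
  [0, 0, 0, 0, 39, -3, 100],
  [0, 0, 0, 0, 39, -3, 100],
  [0, 0, 0, 0, 39, -3, 100],
  [0, 0, 0, 0, 35, -3, 100],
  [0, 0, 0, 0, 20, -2, 100],
  [0, 0, 0, 0, 10, -1, 100],
])

```text
t: 9.6
tcp_pos: [0.5999, -0.0556, 0.2045]
tcp_rot: [0.093, 0.711, 0.098, -0.691]
ft_force: [-0.0, 0.1, -0.2]
width: 0.0942
```

```bash
python3 go.py .5785 -.084 .12 -75
```

```text
t 9.6 pos [ 0.5999 -0.0556  0.2045] jaw -74.5 tilt [ 0.027  0.011 -1.   ] w 0.0942 F [-0.   0.1 -0.2] q [-0.2   0.18  1.26  0.02  1.67  1.11]
tool mm [83.5 22.  30.6]
turn x rad 0.008
turn y,z rad to level -0.029 0.003
```

>>> move_arm([
  [0, -0.029, 0, 20, 12, 11, 100],
  [0, 0, 0, 25, 10, 10, 100],
  [0, 0, 0, 20, 0, 5, 100],
  [0, 0, 0, 0, 0, 0, 100],
  [0, 0, 0, 0, 0, 0, 100],
])

```text
t: 10.02
tcp_pos: [0.5788, -0.086, 0.1333]
tcp_rot: [-0.094, -0.698, -0.096, 0.703]
ft_force: [0.2, -0.8, 0.7]
width: 0.0938
```

```bash
python3 go.py .5785 -.084 .03 -75
python3 - <<'E'
from h import *
im,d=imaging.camera('scene'); save('s2.png',im,1.5)
E
```

```text
t 10.02 pos [ 0.5788 -0.086   0.1333] jaw -74.6 tilt [-0.007  0.002 -1.   ] w 0.0938 F [ 0.2 -0.8  0.7] q [-0.24  0.19  1.39  0.    1.56  1.06]
tool mm [103.3  -1.6  -0.8]
turn x rad 0.008
turn y,z rad to level 0.006 0.004
```

View pics/s2.png

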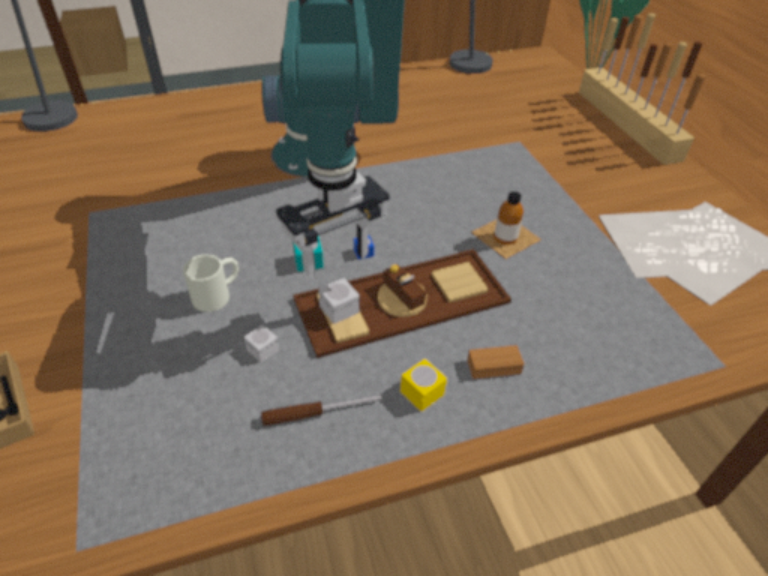

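The bottle stands on the mat at (510,218), and the gripper is over the large tin at (338,298).

>>> move_arm([
  [0, 0.006, 0.004, 15, -1, 0, 100],
  [0, 0, 0, 20, 0, 0, 100],
  [0, 0, 0, 20, 0, 0, 100],
  [0, 0, 0, 15, 0, 0, 100],
  [0, 0, 0, 5, 0, 0, 100],
  [0, 0, 0, 0, 0, 0, 100],
])

```text
t: 10.57
tcp_pos: [0.5838, -0.0801, 0.0638]
tcp_rot: [0.1, 0.704, 0.097, -0.696]
ft_force: [-1.1, -0.3, 0.5]
width: 0.094
```

```bash
python3 go.py .5785 -.084 .03 -75
```

```text
t 10.57 pos [ 0.5838 -0.0801  0.0638] jaw -74.0 tilt [ 0.012 -0.002 -1.   ] w 0.094 F [-1.1 -0.3  0.5] q [-0.23  0.23  1.49  0.    1.41  1.06]
tool mm [33.7  2.1  6.5]
turn x rad 0.017
turn y,z rad to level -0.011 -0.006
```

>>> move_arm([
  [0.017, -0.011, -0.006, 12, 2, 6, 100],
  [0, 0, 0, 14, 0, 0, 100],
  [0, 0, 0, 6, 0, 0, 100],
  [0, 0, 0, 0, 0, 0, 100],
  [0, 0, 0, 0, 0, 0, 100],
])

```text
t: 10.98
tcp_pos: [0.582, -0.0839, 0.0356]
tcp_rot: [0.093, 0.704, 0.091, -0.699]
ft_force: [-0.1, -0.6, 0.5]
width: 0.0935
```

```bash
python3 go.py .5785 -.084 .03 -75
```

```text
t 10.98 pos [ 0.582  -0.0839  0.0356] jaw -75.0 tilt [ 0.007 -0.002 -1.   ] w 0.0935 F [-0.1 -0.6  0.5] q [-0.24  0.26  1.52  0.    1.36  1.07]
tool mm [ 5.5 -0.8  3.4]
turn x rad -0.0
turn y,z rad to level -0.007 -0.003
```

>>> move_arm([
  [0, -0.007, -0.003, 5, 0, 3, 100],
  [0, 0, 0, 0, 0, 0, 80],
  [0, 0, 0, 0, 0, 0, 30],
  [0, 0, 0, 0, 0, 0, 30],
  [0, 0, 0, 0, 0, 0, 30],
  [0, 0, 0, 0, 0, 0, 30],
  [0, 0, 0, 0, 0, 0, 30],
  [0, 0, 0, 0, 0, 0, 30],
], squeeze=22)

```text
t: 11.65
tcp_pos: [0.5808, -0.0853, 0.0336]
tcp_rot: [0.093, 0.703, 0.091, -0.7]
ft_force: [-0.6, 1.3, -1.2]
width: 0.0559
```

```bash
python3 go.py .5785 -.084 .03 -75
```

```text
t 11.65 pos [ 0.5808 -0.0853  0.0336] jaw -75.1 tilt [ 0.004 -0.001 -1.   ] w 0.0559 F [-0.6  1.3 -1.2] q [-0.24  0.26  1.52 -0.    1.36  1.07]
tool mm [ 3.6 -1.9  1.9]
turn x rad -0.001
turn y,z rad to level -0.004 -0.002
```

>>> move_arm([
  [0, 0, 0, -6, 0, 0, 30],
  [0, 0, 0, -15, 0, 0, 30],
  [0, 0, 0, -25, 0, 0, 30],
  [0, 0, 0, -25, 0, 0, 30],
  [0, 0, 0, -20, 0, 0, 30],
  [0, 0, 0, -10, 0, 0, 30],
  [0, 0, 0, 0, 0, 0, 30],
])

```text
t: 12.23
tcp_pos: [0.5758, -0.0842, 0.1331]
tcp_rot: [-0.091, -0.697, -0.093, 0.705]
ft_force: [-0.0, -0.1, -2.7]
width: 0.0559
```

```bash
python3 go.py .570 .169 .14 -86.6
```

```text
t 12.23 pos [ 0.5758 -0.0842  0.1331] jaw -75.1 tilt [-0.011  0.002 -1.   ] w 0.0559 F [-0.  -0.1 -2.7] q [-0.24  0.19  1.4  -0.    1.56  1.07]
tool mm [  -6.4 -246.2  -59.6]
turn x rad 0.201
turn y,z rad to level 0.01 0.004
```

>>> move_arm([
  [0, 0.01, 0.004, -3, -10, -2, 30],
  [0, 0, 0, -3, -22, -5, 30],
  [0, 0, 0, 0, -28, -7, 30],
  [0, 0, 0, 0, -30, -7, 30],
  [0, 0, 0, 0, -30, -7, 30],
  [0, 0, 0, 0, -30, -7, 30],
  [0, 0, 0, 0, -30, -7, 30],
  [0, 0, 0, 0, -28, -7, 30],
  [0, 0, 0, 0, -20, -5, 30],
  [0, 0, 0, 0, -12, -3, 30],
  [0, 0, 0, 0, -4, -1, 30],
  [0, 0, 0, 0, 0, 0, 30],
])

```text
t: 13.23
tcp_pos: [0.5557, 0.1836, 0.1203]
tcp_rot: [-0.09, -0.692, -0.093, 0.711]
ft_force: [0.5, -0.3, -3.7]
width: 0.0564
```

```bash
python3 go.py .570 .169 .07 -86.6
```

```text
t 13.23 pos [0.5557 0.1836 0.1203] jaw -75.1 tilt [-0.028  0.002 -1.   ] w 0.0564 F [ 0.5 -0.3 -3.7] q [0.22 0.22 1.39 0.01 1.56 1.53]
tool mm [ 49.8  18.2 -11.4]
turn x rad 0.2
turn y,z rad to level 0.026 0.009
```

>>> move_arm([
  [0.1, 0.026, 0.009, 0, 9, -6, 30],
  [0.1, 0, 0, 0, 7, -3, 30],
  [0, 0, 0, 12, 0, 0, 30],
  [0, 0, 0, 15, 0, 0, 30],
  [0, 0, 0, 10, 0, 0, 30],
  [0, 0, 0, 0, 0, 0, 30],
  [0, 0, 0, 0, 0, 0, 30],
])

```text
t: 13.82
tcp_pos: [0.5637, 0.1659, 0.0741]
tcp_rot: [-0.021, -0.703, -0.018, 0.71]
ft_force: [0.4, 0.2, -2.6]
width: 0.0559
```

```bash
python3 go.py .570 .169 .04 -86.6
```

```text
t 13.82 pos [0.5637 0.1659 0.0741] jaw -86.8 tilt [-0.009 -0.005 -1.   ] w 0.0559 F [ 0.4  0.2 -2.6] q [ 0.19  0.24  1.46 -0.    1.45  1.71]
tool mm [34.  -2.9 -6.8]
turn x rad -0.004
turn y,z rad to level 0.01 -0.004
```

>>> move_arm([
  [0, 0.01, -0.004, 6, -2, -4, 30],
  [0, 0, 0, 10, -1, -2, 30],
  [0, 0, 0, 8, 0, 0, 30],
  [0, 0, 0, 4, 0, 0, 30],
  [0, 0, 0, 0, 0, 0, 30],
  [0, 0, 0, 0, 0, 0, 30],
])

```text
t: 14.32
tcp_pos: [0.5701, 0.1694, 0.0431]
tcp_rot: [0.02, 0.707, 0.02, -0.706]
ft_force: [0.3, -0.5, -2.7]
width: 0.0561
```

```bash
python3 go.py .570 .169 .0336 -86.6
```

```text
t 14.32 pos [0.5701 0.1694 0.0431] jaw -86.7 tilt [ 0.001  0.    -1.   ] w 0.0561 F [ 0.3 -0.5 -2.7] q [0.19 0.27 1.49 0.   1.38 1.71]
tool mm [9.5 0.4 0.2]
turn x rad -0.002
turn y,z rad to level -0.001 0.0
```

>>> move_arm([
  [0, 0, 0, 4, 0, 0, 30],
  [0, 0, 0, 3, 0, 0, 30],
  [0, 0, 0, 2, 0, 0, 30],
  [0, 0, 0, 2, 0, 0, 30],
  [0, 0, 0, 0, 0, 0, 30],
])

```text
t: 14.73
tcp_pos: [0.5715, 0.1699, 0.0339]
tcp_rot: [0.02, 0.709, 0.021, -0.705]
ft_force: [-0.2, 0.0, -2.4]
width: 0.0555
```

```bash
python3 go.py .570 .169 .0336 -86.6
```

```text
t 14.73 pos [0.5715 0.1699 0.0339] jaw -86.7 tilt [ 0.005  0.001 -1.   ] w 0.0555 F [-0.2  0.  -2.4] q [0.19 0.28 1.5  0.   1.36 1.71]
tool mm [0.3 0.8 1.5]
turn x rad -0.001
turn y,z rad to level -0.005 0.001
```

>>> move_arm([
  [0, -0.005, 0, 2, 0, 1, 30],
  [0, 0, 0, 1.5, 0, 0, 30],
  [0, 0, 0, 0, 0, 0, 30],
])

```text
t: 14.98
tcp_pos: [0.572, 0.1701, 0.0338]
tcp_rot: [0.02, 0.708, 0.021, -0.705]
ft_force: [-0.5, -0.3, -2.9]
width: 0.0558
```

```bash
python3 go.py .570 .169 .0336 -86.6
```

```text
t 14.98 pos [0.572  0.1701 0.0338] jaw -86.7 tilt [ 0.004  0.001 -1.   ] w 0.0558 F [-0.5 -0.3 -2.9] q [0.19 0.28 1.5  0.   1.36 1.71]
tool mm [0.2 1.  2.1]
turn x rad -0.001
turn y,z rad to level -0.004 0.001
```

>>> move_arm([
  [0, -0.004, 0, 3, 0, 2, 30],
  [0, 0, 0, 3, 0, 0, 30],
  [0, 0, 0, 2, 0, 0, 30],
])

```text
t: 15.23
tcp_pos: [0.5721, 0.1702, 0.0334]
tcp_rot: [0.02, 0.709, 0.021, -0.705]
ft_force: [-3.0, -0.1, 4.4]
width: 0.056
```

```bash
python3 go.py .570 .169 .0336 -86.6
```

```text
t 15.23 pos [0.5721 0.1702 0.0334] jaw -86.7 tilt [ 0.006  0.002 -1.   ] w 0.056 F [-3.  -0.1  4.4] q [0.19 0.28 1.5  0.   1.36 1.71]
tool mm [-0.2  1.1  2.2]
turn x rad -0.001
turn y,z rad to level -0.006 0.001
```

Contact, so I'll release and rise.

>>> move_arm([
  [0, 0, 0, 0, 0, 0, 70],
  [0, 0, 0, 0, 0, 0, 100],
  [0, 0, 0, 0, 0, 0, 100],
  [0, 0, 0, 0, 0, 0, 100],
  [0, 0, 0, -15, 0, 0, 100],
  [0, 0, 0, -25, 0, 0, 100],
  [0, 0, 0, -30, 0, 0, 100],
  [0, 0, 0, -25, 0, 0, 100],
  [0, 0, 0, -10, 0, 0, 100],
  [0, 0, 0, 0, 0, 0, 100],
])

```text
t: 16.07
tcp_pos: [0.5705, 0.1697, 0.1371]
tcp_rot: [0.02, 0.707, 0.021, -0.707]
ft_force: [0.6, 0.5, -1.0]
width: 0.0941
```

```bash
python3 go.py .5725 .048 .12 -73.6
python3 - <<'E'
from h import *
im,d=imaging.camera('scene'); save('s3.png',im,1.5)
P=cloud('scene',d)
b=(abs(P[...,0]-.57)<.06)&(abs(P[...,1]-.17)<.06)&(P[...,2]>.064)&(P[...,2]<.078)
print(b.sum(),cv2.minAreaRect((P[b][:,:2]*1000).astype(np.float32)))
E
```

```text
t 16.07 pos [0.5705 0.1697 0.1371] jaw -86.7 tilt [ 0.001  0.001 -1.   ] w 0.0941 F [ 0.6  0.5 -1. ] q [0.19 0.21 1.37 0.   1.56 1.71]
tool mm [ 17.  121.6   5.1]
turn x rad -0.228
turn y,z rad to level -0.001 0.001
260 ((569.827880859375, 169.73284912109375), (58.52975845336914, 57.34203338623047), 4.411045551300049)
```

View pics/s3.png

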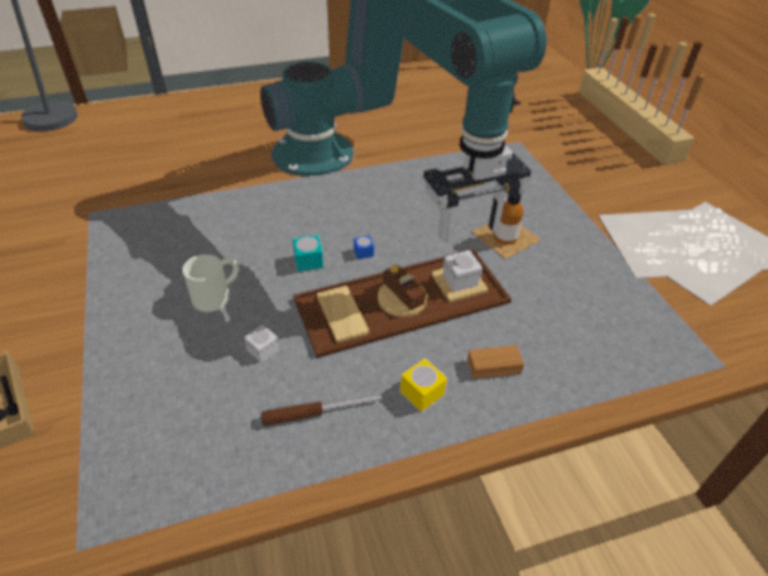

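The tin sits centred on the square stand at (462,272) px, and its measured top is within 2 mm of the stand centre. Next is the plane.

>>> move_arm([
  [0, 0, 0, 0, 15, 0, 100],
  [0, 0, 0, 0, 30, 1, 100],
  [0, 0, 0, 0, 30, 2, 100],
  [0, 0, 0, 0, 25, 2, 100],
  [-0.114, 0, 0, 0, 10, 0, 100],
  [-0.114, 0, 0, 0, 0, 0, 100],
  [0, 0, 0, 0, 0, 0, 100],
  [0, 0, 0, 0, 0, 0, 100],
])

```text
t: 16.78
tcp_pos: [0.5644, 0.0551, 0.1177]
tcp_rot: [-0.102, -0.691, -0.105, 0.708]
ft_force: [-0.4, -0.3, -0.2]
width: 0.0939
```

```bash
python3 go.py .5725 .048 .025 -73.6
```

```text
t 16.78 pos [0.5644 0.0551 0.1177] jaw -73.1 tilt [-0.025  0.    -1.   ] w 0.0939 F [-0.4 -0.3 -0.2] q [-0.    0.18  1.45  0.    1.54  1.27]
tool mm [92.5  9.9 -7.9]
turn x rad 0.009
turn y,z rad to level 0.024 0.008
```

>>> move_arm([
  [0.009, 0.024, 0.008, 0, 9, -6, 100],
  [0, 0, 0, 10, 0, 0, 100],
  [0, 0, 0, 15, 0, 0, 100],
  [0, 0, 0, 15, 0, 0, 100],
  [0, 0, 0, 10, 0, 0, 100],
  [0, 0, 0, 0, 0, 0, 100],
  [0, 0, 0, 0, 0, 0, 100],
])

```text
t: 17.37
tcp_pos: [0.5682, 0.0522, 0.0567]
tcp_rot: [-0.097, -0.696, -0.099, 0.704]
ft_force: [0.7, -0.6, -0.1]
width: 0.0943
```

```bash
python3 go.py .5725 .048 .025 -73.6
```

```text
t 17.37 pos [0.5682 0.0522 0.0567] jaw -74.1 tilt [-0.012  0.001 -1.   ] w 0.0943 F [ 0.7 -0.6 -0.1] q [-0.01  0.22  1.52  0.    1.41  1.28]
tool mm [31.6  5.3 -3.3]
turn x rad -0.009
turn y,z rad to level 0.011 0.005
```

>>> move_arm([
  [-0.009, 0.011, 0.005, 6, 5, -3, 100],
  [0, 0, 0, 10, 0, 0, 100],
  [0, 0, 0, 8, 0, 0, 100],
  [0, 0, 0, 3, 0, 0, 100],
  [0, 0, 0, 0, 0, 0, 100],
  [0, 0, 0, 0, 0, 0, 100],
])

```text
t: 17.87
tcp_pos: [0.5737, 0.0484, 0.0279]
tcp_rot: [0.101, 0.701, 0.101, -0.699]
ft_force: [0.0, -0.0, 0.1]
width: 0.094
```

```bash
python3 go.py .5725 .048 .025 -73.6
```

```text
t 17.87 pos [0.5737 0.0484 0.0279] jaw -73.5 tilt [ 0.003 -0.001 -1.   ] w 0.094 F [ 0.  -0.   0.1] q [-0.01  0.24  1.56 -0.    1.34  1.27]
tool mm [2.9 0.1 1.2]
turn x rad 0.001
turn y,z rad to level -0.003 -0.001
```

>>> move_arm([
  [0, -0.003, 0, 3, 0, 1, 100],
  [0, 0, 0, 2, 0, 0, 80],
  [0, 0, 0, 0, 0, 0, 10],
  [0, 0, 0, 0, 0, 0, 10],
  [0, 0, 0, 0, 0, 0, 10],
  [0, 0, 0, 0, 0, 0, 10],
  [0, 0, 0, 0, 0, 0, 10],
  [0, 0, 0, 0, 0, 0, 10],
  [0, 0, 0, 0, 0, 0, 10],
  [0, 0, 0, 0, 0, 0, 10],
], squeeze=22)

```text
t: 18.7
tcp_pos: [0.5742, 0.0481, 0.0246]
tcp_rot: [0.102, 0.701, 0.1, -0.699]
ft_force: [-0.8, -0.0, -1.1]
width: 0.0372
```

```bash
python3 go.py .5725 .048 .025 -73.6
```

```text
t 18.7 pos [0.5742 0.0481 0.0246] jaw -73.6 tilt [ 0.004 -0.001 -1.   ] w 0.0372 F [-0.8 -0.  -1.1] q [-0.01  0.24  1.56 -0.    1.33  1.27]
tool mm [-0.4 -0.4  1.6]
turn x rad 0.001
turn y,z rad to level -0.003 -0.003
```

>>> move_arm([
  [0, 0, 0, 0, 0, 0, 10],
  [0, 0, 0, -6, 0, 0, 10],
  [0, 0, 0, -12, 0, 0, 10],
  [0, 0, 0, -15, 0, 0, 10],
  [0, 0, 0, -15, 0, 0, 10],
  [0, 0, 0, -6, 0, 0, 10],
  [0, 0, 0, 0, 0, 0, 10],
])

```text
t: 19.28
tcp_pos: [0.5706, 0.0482, 0.079]
tcp_rot: [-0.101, -0.698, -0.101, 0.702]
ft_force: [0.6, -0.2, -2.9]
width: 0.0355
```

```bash
python3 go.py .584 -.081 .07 -86.6
```

```text
t 19.28 pos [0.5706 0.0482 0.079 ] jaw -73.6 tilt [-0.005 -0.001 -1.   ] w 0.0355 F [ 0.6 -0.2 -2.9] q [-0.01  0.2   1.5  -0.    1.45  1.27]
tool mm [  9.1 127.7  23.7]
turn x rad 0.228
turn y,z rad to level 0.006 0.0
```

>>> move_arm([
  [0, 0.006, 0, 0, 10, 2, 10],
  [0, 0, 0, 0, 22, 4, 10],
  [0, 0, 0, 0, 28, 5, 10],
  [0, 0, 0, 0, 28, 5, 10],
  [0, 0, 0, 0, 20, 4, 10],
  [0.114, 0, 0, 0, 8, 2, 10],
  [0.114, 0, 0, 0, 0, 0, 10],
  [0, 0, 0, 0, 0, 0, 10],
  [0, 0, 0, 0, 0, 0, 10],
])

```text
t: 20.03
tcp_pos: [0.5783, -0.0798, 0.0722]
tcp_rot: [-0.019, -0.704, -0.018, 0.71]
ft_force: [-0.2, -0.3, -3.2]
width: 0.0358
```

```bash
python3 go.py .5845 -.081 .035 -86.6
```

```text
t 20.03 pos [ 0.5783 -0.0798  0.0722] jaw -87.0 tilt [-0.008 -0.001 -1.   ] w 0.0358 F [-0.2 -0.3 -3.2] q [-0.23  0.23  1.48 -0.    1.44  1.29]
tool mm [37.1  1.5 -6.5]
turn x rad -0.007
turn y,z rad to level 0.008 -0.0
```

>>> move_arm([
  [0, 0.008, 0, 6, 1, -5, 10],
  [0, 0, 0, 10, 0, -1, 10],
  [0, 0, 0, 10, 0, 0, 10],
  [0, 0, 0, 5, 0, 0, 10],
  [0, 0, 0, 2, 0, 0, 10],
  [0, 0, 0, 0, 0, 0, 10],
])

```text
t: 20.53
tcp_pos: [0.5829, -0.079, 0.0327]
tcp_rot: [-0.022, -0.705, -0.022, 0.708]
ft_force: [-0.5, 0.5, -3.0]
width: 0.0359
```

```bash
python3 go.py .5845 -.081 .0246 -86.6
```

```text
t 20.53 pos [ 0.5829 -0.079   0.0327] jaw -86.4 tilt [-0.004  0.001 -1.   ] w 0.0359 F [-0.5  0.5 -3. ] q [-0.23  0.27  1.51 -0.    1.37  1.28]
tool mm [ 8.1  2.1 -1.5]
turn x rad 0.003
turn y,z rad to level 0.004 0.001
```

>>> move_arm([
  [0, 0.004, 0, 3, 2, -1, 10],
  [0, 0, 0, 3, 0, 0, 10],
  [0, 0, 0, 2, 0, 0, 10],
  [0, 0, 0, 2, 0, 0, 10],
  [0, 0, 0, 0, 0, 0, 10],
])

```text
t: 20.95
tcp_pos: [0.5847, -0.0804, 0.0255]
tcp_rot: [0.023, 0.707, 0.023, -0.706]
ft_force: [-0.2, -0.7, -3.7]
width: 0.0359
```

```bash
python3 go.py .5845 -.081 .0246 -86.6
```

```text
t 20.95 pos [ 0.5847 -0.0804  0.0255] jaw -86.3 tilt [ 0.002  0.001 -1.   ] w 0.0359 F [-0.2 -0.7 -3.7] q [-0.23  0.27  1.52  0.    1.35  1.27]
tool mm [0.9 0.5 0.3]
turn x rad 0.005
turn y,z rad to level -0.002 0.001
```

>>> move_arm([
  [0, -0.002, 0, 3, 0, 0, 10],
  [0, 0, 0, 2, 0, 0, 10],
  [0, 0, 0, 2, 0, 0, 10],
])

```text
t: 21.2
tcp_pos: [0.586, -0.0807, 0.0245]
tcp_rot: [0.023, 0.708, 0.023, -0.706]
ft_force: [-5.0, 0.8, 6.5]
width: 0.0358
```

```bash
python3 go.py .5845 -.081 .0246 -86.6
```

```text
t 21.2 pos [ 0.586  -0.0807  0.0245] jaw -86.3 tilt [ 0.003 -0.    -1.   ] w 0.0358 F [-5.   0.8  6.5] q [-0.23  0.28  1.52  0.    1.34  1.27]
tool mm [-0.1  0.2  1.6]
turn x rad 0.005
turn y,z rad to level -0.003 -0.001
```

Contact again. Release and rise high enough to pass over the bottle.

>>> move_arm([
  [0, 0, 0, 0, 0, 0, 60],
  [0, 0, 0, 0, 0, 0, 100],
  [0, 0, 0, 0, 0, 0, 100],
  [0, 0, 0, 0, 0, 0, 100],
  [0, 0, 0, -15, 0, 0, 100],
  [0, 0, 0, -25, 0, 0, 100],
  [0, 0, 0, -35, 0, 0, 100],
  [0, 0, 0, -35, 0, 0, 100],
  [0, 0, 0, -30, 0, 0, 100],
  [0, 0, 0, -10, 0, 0, 100],
  [0, 0, 0, 0, 0, 0, 100],
])

```text
t: 22.12
tcp_pos: [0.586, -0.081, 0.1782]
tcp_rot: [0.023, 0.708, 0.023, -0.706]
ft_force: [-0.1, -0.2, -0.0]
width: 0.094
```

```bash
python3 go.py .4605 .328 .19
python3 - <<'E'
from h import *
im,d=imaging.camera('scene'); save('s4.png',im,1.5)
P=cloud('scene',d); z=P[...,2]
f=lambda m:[np.round(x,1) for x in cv2.minAreaRect((P[m][:,:2]*1000).astype(np.float32))]
print('plane',f((abs(P[...,0]-.584)<.07)&(abs(P[...,1]+.08)<.04)&(z>.046)&(z<.08)))
print('cap',f((abs(P[...,0]-.46)<.05)&(abs(P[...,1]-.328)<.05)&(z>.11)&(z<.13)))
E
```

```text
t 22.12 pos [ 0.586  -0.081   0.1782] jaw -86.3 tilt [ 0.003 -0.    -1.   ] w 0.094 F [-0.1 -0.2 -0. ] q [-0.23  0.18  1.32  0.    1.64  1.27]
tool mm [ -12.4 -416.3   98.9]
turn y,z rad to level -0.003 -0.001
plane [array([583.6, -81.5]), array([99.7, 35.6]), np.float64(3.1)]
cap [array([461.7, 326.4]), array([24.6, 28.1]), np.float64(68.6)]
```

View pics/s4.png

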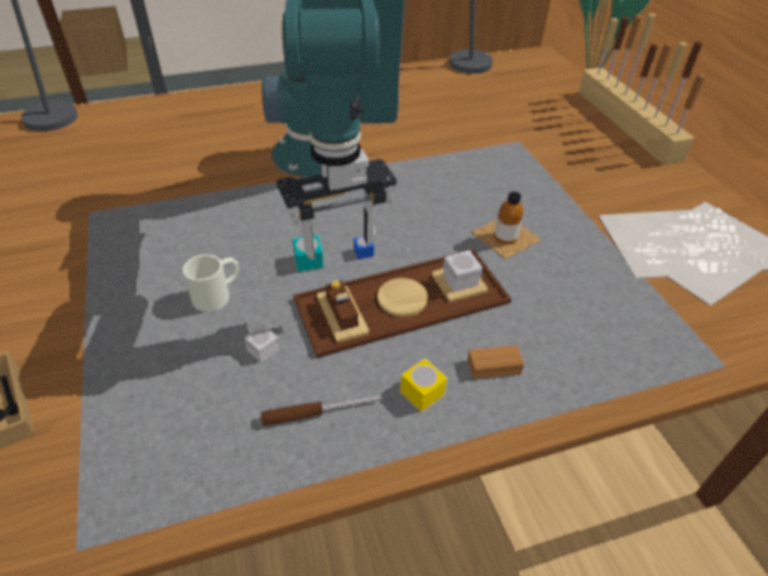

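The plane lies along the oblong stand at (343,310), measured (583.6,-81.5) at 3.1°, and the bottle is still on the mat. Going back for the bottle.

>>> move_arm([
  [0, 0, 0, -6, -20, 4, 100],
  [0, 0, 0, -6, -35, 8, 100],
  [0, 0, 0, -2, -38, 9, 100],
  [0, 0, 0, -2, -38, 9, 100],
  [0, 0, 0, -2, -38, 9, 100],
  [0, 0, 0, -2, -38, 9, 100],
  [0, 0, 0, -2, -38, 9, 100],
  [0, 0, 0, -2, -38, 9, 100],
  [0, 0, 0, -2, -38, 9, 100],
  [0, 0, 0, 0, -35, 8, 100],
  [0, 0, 0, 0, -25, 6, 100],
  [0, 0, 0, 0, 0, 0, 100],
])

```text
t: 23.17
tcp_pos: [0.457, 0.305, 0.1675]
tcp_rot: [-0.022, -0.689, -0.017, 0.724]
ft_force: [-0.4, -0.7, 1.0]
width: 0.0937
```

```bash
python3 go.py .461 .3275 .041
python3 - <<'E'
from h import *
im,d=imaging.camera('top'); P=cloud('top',d); z=P[...,2]
np.savez('top2.npz',im=im,P=P)
m=(abs(P[...,0]-.576)<.06)&(abs(P[...,1]-.044)<.055)&(z>.016)&(z<.026)
print('round',[np.round(x,1) for x in cv2.minAreaRect((P[m][:,:2]*1000).astype(np.float32))],m.sum())
E
```

```text
t 23.17 pos [0.457  0.305  0.1675] jaw -86.8 tilt [-0.048 -0.009 -0.999] w 0.0937 F [-0.4 -0.7  1. ] q [0.48 0.13 1.4  0.01 1.66 1.99]
tool mm [125.9 -23.1 -11.4]
turn y,z rad to level 0.049 -0.007
round [array([576. ,  44.5]), array([93.2, 91.8]), np.float64(1.1)] 903
```

>>> move_arm([
  [0, 0.049, -0.007, 0, -12, -3, 100],
  [0, 0, 0, 0, -8, -2, 100],
  [0, 0, 0, 0, 0, 0, 100],
  [0, 0, 0, 0, 0, 0, 100],
])

```text
t: 23.55
tcp_pos: [0.4603, 0.3192, 0.1587]
tcp_rot: [-0.022, -0.703, -0.014, 0.71]
ft_force: [-0.4, 0.3, 0.1]
width: 0.0946
```

```bash
python3 go.py .461 .3275 .041
```

```text
t 23.55 pos [0.4603 0.3192 0.1587] jaw -87.0 tilt [-0.01  -0.011 -1.   ] w 0.0946 F [-0.4  0.3  0.1] q [ 0.51  0.13  1.41 -0.01  1.61  2.03]
tool mm [117.6  -9.5  -2.4]
turn y,z rad to level 0.01 -0.011
```

>>> move_arm([
  [0, 0.01, -0.011, 0, -8, -1, 100],
  [0, 0, 0, 12, 0, 0, 100],
  [0, 0, 0, 20, 0, 0, 100],
  [0, 0, 0, 20, 0, 0, 100],
  [0, 0, 0, 12, 0, 0, 100],
  [0, 0, 0, 0, 0, 0, 100],
  [0, 0, 0, 0, 0, 0, 100],
])

```text
t: 24.13
tcp_pos: [0.4641, 0.3226, 0.0889]
tcp_rot: [-0.016, -0.707, -0.015, 0.707]
ft_force: [0.4, 0.3, 0.2]
width: 0.094
```

```bash
python3 go.py .461 .3275 .041
```

```text
t 24.13 pos [0.4641 0.3226 0.0889] jaw -87.5 tilt [-0.001 -0.001 -1.   ] w 0.094 F [0.4 0.3 0.2] q [ 0.51  0.17  1.51 -0.    1.46  2.03]
tool mm [47.9 -5.1  2.9]
turn y,z rad to level 0.001 -0.001
```

>>> move_arm([
  [0, 0, 0, 8, -5, 3, 100],
  [0, 0, 0, 15, 0, 0, 100],
  [0, 0, 0, 14, 0, 0, 100],
  [0, 0, 0, 6, 0, 0, 100],
  [0, 0, 0, 0, 0, 0, 100],
  [0, 0, 0, 0, 0, 0, 100],
])

```text
t: 24.63
tcp_pos: [0.4631, 0.3292, 0.0471]
tcp_rot: [0.014, 0.709, 0.016, -0.705]
ft_force: [-0.2, 0.4, -0.4]
width: 0.0937
```

```bash
python3 go.py .461 .3275 .041
```

```text
t 24.63 pos [0.4631 0.3292 0.0471] jaw -87.6 tilt [ 0.005  0.003 -1.   ] w 0.0937 F [-0.2  0.4 -0.4] q [0.52 0.21 1.56 0.   1.37 2.05]
tool mm [6.  1.6 2.2]
turn y,z rad to level -0.006 0.003
```

>>> move_arm([
  [0, -0.006, 0.003, 5, 2, 2, 100],
  [0, 0, 0, 2, 0, 0, 80],
  [0, 0, 0, 0, 0, 0, 30],
  [0, 0, 0, 0, 0, 0, 30],
  [0, 0, 0, 0, 0, 0, 30],
  [0, 0, 0, 0, 0, 0, 30],
  [0, 0, 0, 0, 0, 0, 30],
  [0, 0, 0, 0, 0, 0, 30],
  [0, 0, 0, 0, 0, 0, 30],
], squeeze=20)

```text
t: 25.38
tcp_pos: [0.4634, 0.3283, 0.0437]
tcp_rot: [0.014, 0.709, 0.016, -0.705]
ft_force: [0.4, -0.4, -1.5]
width: 0.0513
```

```bash
python3 go.py .461 .3275 .041
```

```text
t 25.38 pos [0.4634 0.3283 0.0437] jaw -87.6 tilt [ 0.005  0.003 -1.   ] w 0.0513 F [ 0.4 -0.4 -1.5] q [0.52 0.21 1.56 0.   1.37 2.05]
tool mm [2.6 0.7 2.4]
turn y,z rad to level -0.006 0.003
```

>>> move_arm([
  [0, 0, 0, -5, 0, 0, 30],
  [0, 0, 0, -12, 0, 0, 30],
  [0, 0, 0, -20, 0, 0, 30],
  [0, 0, 0, -25, 0, 0, 30],
  [0, 0, 0, -25, 0, 0, 30],
  [0, 0, 0, -25, 0, 0, 30],
  [0, 0, 0, -15, 0, 0, 30],
  [0, 0, 0, -5, 0, 0, 30],
  [0, 0, 0, 0, 0, 0, 30],
])

```text
t: 26.13
tcp_pos: [0.4594, 0.3262, 0.1814]
tcp_rot: [-0.015, -0.706, -0.014, 0.708]
ft_force: [1.1, 0.4, -1.3]
width: 0.0511
```

```bash
python3 go.py .577 .044 .17
```

```text
t 26.13 pos [0.4594 0.3262 0.1814] jaw -87.6 tilt [-0.004 -0.002 -1.   ] w 0.0511 F [ 1.1  0.4 -1.3] q [0.52 0.13 1.38 0.   1.64 2.05]
tool mm [  11.4  286.9 -105.8]
turn y,z rad to level 0.004 -0.001
```

>>> move_arm([
  [0, 0.004, 0, 0, 10, -4, 30],
  [0, 0, 0, 0, 20, -7, 30],
  [0, 0, 0, 0, 28, -10, 30],
  [0, 0, 0, 0, 31, -11, 30],
  [0, 0, 0, 0, 31, -11, 30],
  [0, 0, 0, 0, 31, -11, 30],
  [0, 0, 0, 0, 31, -11, 30],
  [0, 0, 0, 0, 31, -11, 30],
  [0, 0, 0, 0, 26, -10, 30],
  [0, 0, 0, 0, 18, -7, 30],
  [0, 0, 0, 0, 8, -3, 30],
  [0, 0, 0, 0, 0, 0, 30],
])

```text
t: 27.13
tcp_pos: [0.5619, 0.0454, 0.1616]
tcp_rot: [-0.019, -0.696, -0.012, 0.718]
ft_force: [0.3, 0.1, -2.9]
width: 0.0509
```

```bash
python3 go.py .577 .044 .09
```

```text
t 27.13 pos [0.5619 0.0454 0.1616] jaw -87.5 tilt [-0.031 -0.011 -0.999] w 0.0509 F [ 0.3  0.1 -2.9] q [-0.01  0.15  1.38 -0.01  1.63  1.51]
tool mm [ 71.1   1.4 -17.3]
turn y,z rad to level 0.031 -0.009
```

>>> move_arm([
  [0, 0.031, -0.009, 0, 1, -10, 30],
  [0, 0, 0, 10, 0, -6, 30],
  [0, 0, 0, 18, 0, 0, 30],
  [0, 0, 0, 18, 0, 0, 30],
  [0, 0, 0, 10, 0, 0, 30],
  [0, 0, 0, 0, 0, 0, 30],
  [0, 0, 0, 0, 0, 0, 30],
])

```text
t: 27.72
tcp_pos: [0.5733, 0.0505, 0.0962]
tcp_rot: [-0.016, -0.703, -0.019, 0.711]
ft_force: [0.5, 0.1, -2.1]
width: 0.0511
```

```bash
python3 go.py .578 .044 .06
```

```text
t 27.72 pos [0.5733 0.0505 0.0962] jaw -87.2 tilt [-0.012  0.003 -1.   ] w 0.0511 F [ 0.5  0.1 -2.1] q [-0.01  0.2   1.46  0.    1.49  1.51]
tool mm [36.1  6.9 -4.8]
turn y,z rad to level 0.012 0.004
```

>>> move_arm([
  [0, 0.012, 0.004, 5, 5, -4, 30],
  [0, 0, 0, 10, 1, -1, 30],
  [0, 0, 0, 10, 0, 0, 30],
  [0, 0, 0, 5, 0, 0, 30],
  [0, 0, 0, 0, 0, 0, 30],
  [0, 0, 0, 0, 0, 0, 30],
])

```text
t: 28.22
tcp_pos: [0.5802, 0.0455, 0.0652]
tcp_rot: [0.018, 0.708, 0.018, -0.705]
ft_force: [0.4, -0.5, -2.0]
width: 0.0511
```

```bash
python3 go.py .578 .044 .0577
```

```text
t 28.22 pos [0.5802 0.0455 0.0652] jaw -87.1 tilt [ 0.005 -0.    -1.   ] w 0.0511 F [ 0.4 -0.5 -2. ] q [-0.02  0.22  1.5  -0.    1.42  1.5 ]
tool mm [7.5 1.4 2.3]
turn y,z rad to level -0.004 -0.001
```

>>> move_arm([
  [0, -0.004, 0, 3, 1, 2, 30],
  [0, 0, 0, 3, 0, 0, 30],
  [0, 0, 0, 2, 0, 0, 30],
  [0, 0, 0, 1, 0, 0, 30],
  [0, 0, 0, 0, 0, 0, 30],
])

```text
t: 28.63
tcp_pos: [0.5792, 0.044, 0.058]
tcp_rot: [0.018, 0.708, 0.018, -0.706]
ft_force: [-0.0, -0.0, -3.5]
width: 0.0515
```

```bash
python3 go.py .578 .044 .0577
```

```text
t 28.63 pos [0.5792 0.044  0.058 ] jaw -87.1 tilt [ 0.003 -0.001 -1.   ] w 0.0515 F [-0.  -0.  -3.5] q [-0.02  0.23  1.51 -0.    1.4   1.5 ]
tool mm [ 0.3 -0.   1.2]
turn y,z rad to level -0.003 -0.001
```

>>> move_arm([
  [0, -0.003, 0, 2, 0, 1, 30],
  [0, 0, 0, 2, 0, 0, 30],
  [0, 0, 0, 1.5, 0, 0, 30],
])

```text
t: 28.88
tcp_pos: [0.5795, 0.0439, 0.0577]
tcp_rot: [0.018, 0.708, 0.017, -0.705]
ft_force: [-2.8, -0.6, 2.9]
width: 0.0513
```

```bash
python3 go.py .578 .044 .0577
```

```text
t 28.88 pos [0.5795 0.0439 0.0577] jaw -87.1 tilt [ 0.005 -0.001 -1.   ] w 0.0513 F [-2.8 -0.6  2.9] q [-0.02  0.23  1.51 -0.    1.4   1.5 ]
tool mm [-0.1 -0.2  1.5]
turn y,z rad to level -0.005 -0.001
```

Contact at the expected height, so I'll release and rise clear.

>>> move_arm([
  [0, 0, 0, 0, 0, 0, 60],
  [0, 0, 0, 0, 0, 0, 100],
  [0, 0, 0, 0, 0, 0, 100],
  [0, 0, 0, 0, 0, 0, 100],
  [0, 0, 0, -15, 0, 0, 100],
  [0, 0, 0, -25, 0, 0, 100],
  [0, 0, 0, -30, 0, 0, 100],
  [0, 0, 0, -30, 0, 0, 100],
  [0, 0, 0, -30, 0, 0, 100],
  [0, 0, 0, -20, 0, 0, 100],
  [0, 0, 0, 0, 0, 0, 100],
])

```text
t: 29.8
tcp_pos: [0.5785, 0.0442, 0.2098]
tcp_rot: [0.018, 0.707, 0.018, -0.706]
ft_force: [-0.2, -0.4, -0.2]
width: 0.0937
```

```bash
python3 go.py .578 .044 .2
python3 - <<'E'
from h import *
im,d=imaging.camera('scene'); save('s5.png',im,1.5)
P=cloud('scene',d); z=P[...,2]
f=lambda m:[np.round(x,1) for x in cv2.minAreaRect((P[m][:,:2]*1000).astype(np.float32))]
for n,x,y,a,b in [('cap',.577,.044,.127,.142),('tin',.57,.17,.064,.08),('plane',.584,-.081,.046,.08),('mug',.459,-.315,.078,.095),('screw',.775,-.216,.015,.035),('block',.777,.148,.026,.04)]:
    m=(abs(P[...,0]-x)<.06)&(abs(P[...,1]-y)<.055)&(z>a)&(z<b); print(n,f(m),z[m].max().round(3))
E
```

```text
t 29.8 pos [0.5785 0.0442 0.2098] jaw -87.1 tilt [ 0.001 -0.001 -1.   ] w 0.0937 F [-0.2 -0.4 -0.2] q [-0.02  0.15  1.29 -0.    1.7   1.5 ]
tool mm [9.8 0.1 0.5]
turn y,z rad to level -0.001 -0.001
cap [array([577.4,  43.5]), array([24.8, 26.1]), np.float64(71.1)] 0.139
tin [array([571.3, 169.6]), array([58.4, 55.4]), np.float64(3.2)] 0.075
plane [array([586.2, -81.5]), array([97.2, 35.8]), np.float64(4.1)] 0.074
mug [array([ 459.4, -314.8]), array([71. , 73.8]), np.float64(82.4)] 0.091
screw [array([ 777.9, -214.4]), array([106.1,  24.8]), np.float64(82.6)] 0.031
block [array([777.5, 147.5]), array([89.8, 47.5]), np.float64(80.0)] 0.036
```

View pics/s5.png

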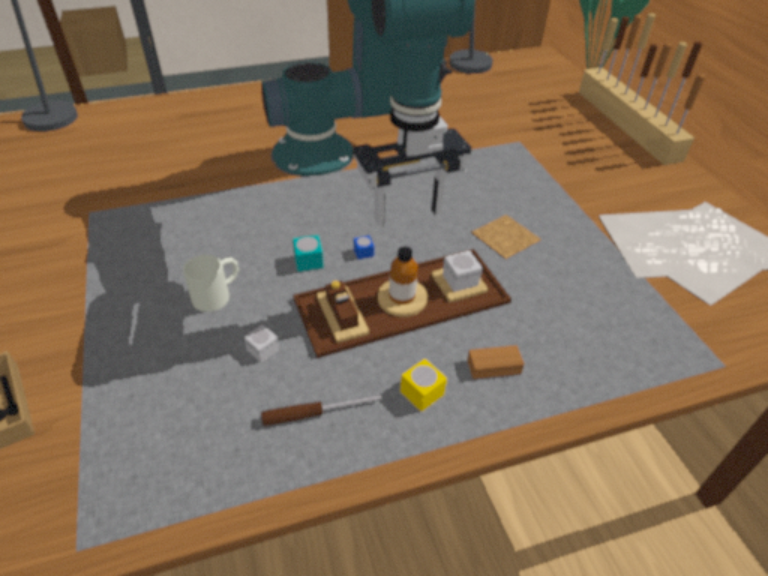

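All three are home: bottle at (403,280), tin at (462,272), plane at (343,310). The bystanders haven't moved and the gripper is clear.

```bash
python3 -c "
from bench import order; print(order.close_job())"
```

```text
the job is handed in; nothing more can be done
None
```

The job is handed in at about 30 s. The bottle was parked on the cork mat, then the tin went to the square stand, the plane to the oblong stand, and the bottle last to the round stand. Each was lowered until it touched, then released.

In the last picture, all three measured within about 3 mm of their stand centres:

| Thing | Measured position (mm) | Stand centre (mm) |
|---|---|---|
| Bottle | (577, 44) | (576, 44) |
| Tin | (571, 170) | (569, 169) |
| Plane | (586, -82) | (583, -81) |

The plane lies within about 1° of its stand's length. The mug, screwdriver and sanding block read within about 4 mm of where they started, which is about the measuring error. The gripper was open and clear above the bottle.

Two readings of the plane differed by about 3 mm (583.6 and 586.2 in x), and its 97–100 mm measured length suggests noise at the edges. No check failed. The hand-in gave no verdict.

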